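# Unclip the tall vials from the drying strip and stand them on the oven tray

## Robot

A 6-joint arm with a two-finger parallel gripper is mounted at the origin on the work surface. World frame = base frame: x ahead of the robot, y to its left, z up, the work surface at z = 0. Lengths are in m, angles in rad, forces in N, time in s.
With the tool pointing down it reaches from about 0.375 to 0.9 m from the base axis. Payload 3.1 kg.
Tool frame: the origin (TCP) lies at the centre of the arm's flange, where the gripper is bolted on; the fingertips stand 173 mm ahead of it and the grasp point (between the pads) lies 155 mm ahead of it (tip_extent is the distance from the TCP to the fingertips, in m); z points along the fingers, y is the direction in which the jaws open and shut (so a half turn about z gives the same grasp; the last joint's range is limited). The gripper opens to 85 mm and grips with 20 to 120 N. Pads are 22 mm wide; open, the fingers measure 114 mm over their backs; the gripper's body (76 mm by 85 mm) begins 54 mm behind the grasp point. The pads swing forward as they close: fully open they stand 13 mm farther back than shut.
Start: joints at [-1.51, 0.527, 1.433, -0, 1.181, -0.178], TCP at [0.148, -0.607, 0.405] pointing down, gripper open.
Joint ranges: [-3.08, 3.08], [-0.75, 2.2], [0.22, 2.44], [-1.43, 4.57], [0, 2.65], [-2.85, 2.85]. Speed limits (rad/s): [2.79, 2.79, 3.14, 3.14, 3.14, 3.14].

## Interface

Orientations are given as a unit quaternion [x, y, z, w].
In Python, from station import sense, snapshot, sign_off, tip_extent gives the robot as it stands. The module is installed in compiled form; this text tells all that it offers.
- The arm moves only by the tool servo_tool, never from a script. Its argument "rows" is a list of rows, each a list of 3 entries, a list of its own where there are three numbers: the shift along the tool's x, y, z in mm, then the turn about the tool's z in degrees, then the opening, from -1 (shut) to 1 (fully open), so that 0 is half open. A call has 1 to 8 rows; each row is the pose to reach, as a shift and turn from the pose measured when the call began, along the tool's axes at that moment; what a row does not reach only later rows make up. A row lasts 1/10 s, in which the tool goes at most 50 mm and 8.59 degrees, less where a joint would pass 70% of its speed; a pose out of reach is approached as far as the arm can. A call with a gripper value outside its range is refused whole. The fingers move at their own pace and stop on an object; "force" is the grip in N (left out, the last holds). Time passes only in rows, so rows that repeat a pose let the fingers close. It gives the time, the measured TCP pose, the force and the opening at its end, in the units of the state.
- sense(): the state, without advancing time (a new reading comes with each control period).
- snapshot(name): name is "side" or "top"; returns a dict with "image" (384x512x3 uint8, blue, green, red), "z_map" (384x512 float32, m along the optical axis (not along the pixel's ray), 0 where there is no reading), "vertical_fov" (degrees; the focal length in pixels is half the picture's height over the tangent of half this angle, whatever the lens; pixels are square), "cx", "cy" (the principal point, pixels), "cam_to_world" (4x4, takes a point from camera to world coordinates). Camera axes: x right, y down, z forward; pixel columns grow to the right and rows downward; lengths in m; the calibration is good to about 2 mm. A picture is of the moment at which its call begins.
- sign_off(): hands the job in, once; it reports no verdict.
The state is a dict: "t": time; "q": joint angles; "qd": joint speeds; "tau": joint torques, N m; "tcp_pos": TCP position; "tool_rot": TCP orientation; "force": force on the tool from outside, world axes, zero at the start; "ft_torque": the same for the moment, N m; "finger_gap": opening from 0.0 (shut) to 1.0 (fully open).
Only numpy, scipy, OpenCV 4.12 (cv2) and the standard library are available. Lean on these libraries where they do the work, as an engineer would, in place of code of your own. Each camera call takes 0.05 s, during which the arm holds its last target. There are 200 camera calls.

## Task

The washed vials are dry: pull the two tall ones, one at a time, up out of the sprung clip strip and stand each on the shallow steel oven tray, still neck-down and upright, set down and not dropped. Leave the short vials where they are, the three in their clips and the one on the tray, and do not disturb anything else on the bench.

Things in the scene. Friction and masses are not known exactly. Their poses are not given: they have to be found in the camera images.
- strip: sprung clip strip fixed to the bench: wooden bar 60 (x) x 280 (y) x 12 mm high, with two low rails along it (tops 21 mm above the bench) and five spring clips in a row along its own y axis at -100, -50, 0, 50 and 100 mm. Origin at the centre of the underside, z up. The vial mouths stand on its top, 12 mm above the bench.
- clip_mid (a point): floor of the middle clip, 12 mm above the bench. Each clip: two sprung steel leaves facing one another along the strip's y (tops 45 mm above the bench, 20 mm from the vial's axis). Their noses sit in the vial's neck and ride over its bead as it is pulled straight up: the detent yields at about 6 to 13 N in the first 6 mm; after 12 mm of lift the vial is free.
- tall1: tall round amber glass vial held neck-down (flat closed end on top). Origin at the centre of its mouth, own z up. From the mouth up: bead 19 mm across, 6 mm high; 14.2 mm neck to 11 mm; shoulder to 16.5 mm; then straight, 23 mm across; 95 mm high in all, about 36 g. Starts in any one of the five clips, its top 107 mm above the bench.
- tall2: second tall vial, the same as tall1, in another clip.
- short1: short amber vial, shaped and clipped neck-down like tall1 but 65 mm high in all, about 26 g; its top is 77 mm above the bench. Origin at the centre of its mouth, z up. In one of the five clips; it stays there.
- short2: short vial the same as short1, in another clip; it stays there.
- short3: short vial the same as short1, in another clip; it stays there.
- short4: short vial like short1, standing loose mouth-down on the tray, somewhere in its +y half (own tray frame); it stays there upright.
- tray: shallow square steel oven tray, 170 x 170 mm outside, walls 3 mm thick and 14 mm high, floor 3 mm thick (its inner floor is 3 mm above the bench). Fixed. Origin at the centre of the underside, x and y along its sides.
- oil_bottle: bystander: amber bottle with black cap, 48 mm across, 100 mm high, stands between and beyond strip and tray. Origin at the centre of its foot.
- jar: bystander: glass jar with metal lid, 68 mm across, 70 mm high. Origin at the centre of its foot.
- funnel: bystander: steel funnel standing on its 70 mm mouth, 65 mm high. Origin at the centre of its foot.
- label_roll: bystander: paper roll lying flat, 70 mm across, 25 mm high. Origin at the centre of its underside.
- cap: bystander: aluminium screw cap, 24 mm across, 16 mm high. Origin at the centre of its underside.
- spoon: bystander: small steel spoon 150 mm long lying on the bench on the robot's side of the strip.
Things that resemble listed ones, but are neither listed nor needed, are in the scene too. Leave any green or yellow look-alike of the tall2 alone.

How it is judged:
By the outcome, as a careful person would: the job done as asked, in the order asked, and still so for the second after the job is handed in, with the robot touching nothing.
It also fails if it takes over 69 s, if anything falls off the work surface, if the arm or the gripper's body presses on something with over 40 N, if the wrist force passes 120 N, or if a joint passes its speed limit or range.

## Working session

There is one attempt and no reset: what is moved stays moved. The work goes in short steps, Python scripts to look and compute and a tool call to move; the robot and the scene stay as the last step left them, time stands still between calls to the robot, and variables do not carry over. Pictures are saved under pics/ and viewed, about 8 in all and at most 12, crops included, and the job is handed in when it is done.

Besides the shell and the picture viewer there is one more tool, called after "Emit:" in YAML: its name, and indented under it one key for each argument. servo_tool: Moves the arm, as the interface text tells. Its arguments: {"type":"object","properties":{"rows":{"type":"array"},"force":{"type":"number"}},"required":["rows"]}

```bash
mkdir -p pics
cat > h.py <<'E'
import numpy as np, cv2
from station import sense, snapshot
def snap(n,f):
    s=snapshot(n); cv2.imwrite('pics/'+f+'.png',s['image']); np.savez('pics/'+f+'.npz',**{k:np.array(v) for k,v in s.items()}); return s
def ld(f): return dict(np.load('pics/'+f+'.npz'))
def foc(s): return s['image'].shape[0]/2/np.tan(np.radians(float(s['vertical_fov']))/2)
def ray(s,u,v):
    M=s['cam_to_world']; d=np.array([(u-s['cx'])/foc(s),(v-s['cy'])/foc(s),1.]); return M[:3,3],M[:3,:3]@d
def onz(s,u,v,z):
    o,d=ray(s,u,v); return o+d*(z-o[2])/d[2]
def cloud(s):
    z=s['z_map']; v,u=np.indices(z.shape); P=np.stack([(u-s['cx'])/foc(s)*z,(v-s['cy'])/foc(s)*z,z],-1)
    P=P@s['cam_to_world'][:3,:3].T+s['cam_to_world'][:3,3]; P[z==0]=np.nan; return P
E
python3 - <<'E'
from h import *
a=snap('top','t0');b=snap('side','s0')
print(sense())
for s in(a,b):print(s['vertical_fov'],s['cx'],s['cy'],s['cam_to_world'].round(3).tolist())
E
```

```text
{'t': 0.1, 'q': array([-1.50954458e+00,  5.28356913e-01,  1.43381395e+00, -1.19672660e-06,
        1.18139732e+00, -1.78524958e-01]), 'qd': array([-0.00067161, -0.00182328, -0.00445073,  0.00111486, -0.00199311,
       -0.00068535]), 'tau': array([ 4.99304986e-05, -4.43305564e+01, -1.78587180e+01, -1.61233438e-04,
        3.90405432e-03,  5.58489234e-06]), 'tcp_pos': array([ 0.14842166, -0.60678586,  0.40382849]), 'tool_rot': array([ 9.92821483e-01,  1.19601531e-01,  5.73336827e-05, -9.86101103e-04]), 'force': array([ 0.05743358, -0.90423245, -0.41809664]), 'ft_torque': array([-0.00453759, -0.01313627, -0.04848134]), 'finger_gap': 0.9969624275456326}
42.974180847619856 256.8176115396107 193.82072205382542 [[0.048, -0.973, 0.224, 0.245], [-0.999, -0.047, 0.013, -0.022], [-0.002, -0.225, -0.974, 1.406], [0.0, 0.0, 0.0, 1.0]]
47.460908873921376 262.1059031410969 193.64349385915605 [[0.837, -0.317, 0.447, -0.17], [-0.548, -0.465, 0.696, -1.107], [-0.013, -0.827, -0.562, 0.926], [0.0, 0.0, 0.0, 1.0]]
```

View pics/t0.png

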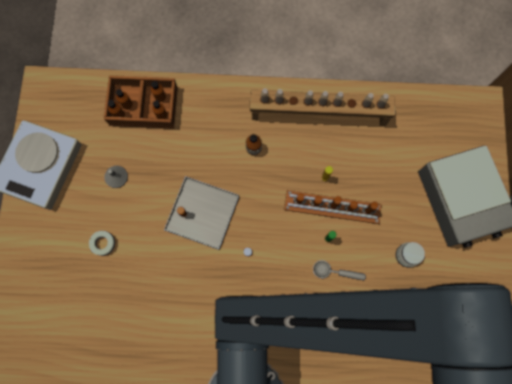

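View pics/s0.png

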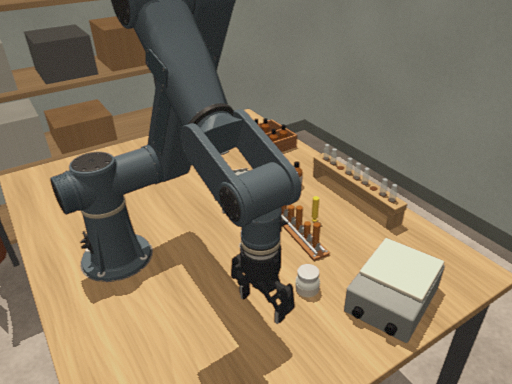

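The top picture shows the strip at (285–380, 195–220) with five vials, the tray at about (203, 212) with the short vial at (182, 211), and the yellow and green look-alikes at (328, 172) and (331, 236). In the side view the arm hides part of the strip. Next I measure with the depth map.

Run:
```python
from h import *
s=ld('t0');P=cloud(s);im=s['image']
hsv=cv2.cvtColor(im,cv2.COLOR_BGR2HSV)
sub=(slice(150,250),slice(150,400))
Z=P[...,2]
m=np.zeros(Z.shape,np.uint8); m[sub]=(Z[sub]>0.05)
n,l,st,c=cv2.connectedComponentsWithStats(m)
for i in range(1,n):
    p=P[l==i]; zt=np.nanmax(p[:,2]); t=p[p[:,2]>zt-.008]
    print(i,st[i][4],c[i].round(1),'ztop',zt.round(3),'median top',np.median(t,0).round(4),len(t), im[l==i].mean(0).round())
# tray: grey low-sat
g=np.zeros(Z.shape,np.uint8); g[170:255,155:245]=(hsv[170:255,155:245,1]<60)
g=cv2.morphologyEx(g*255,cv2.MORPH_CLOSE,np.ones((9,9)))
cs=max(cv2.findContours(g,0,1)[0],key=cv2.contourArea)
w=np.array([onz(s,*q[0],.014)[:2] for q in cs.astype(float)],np.float32)
print('tray',cv2.minAreaRect(w))
# strip: z 0.008..0.05
b=np.zeros(Z.shape,bool); b[185:228,275:390]=((Z>0.008)&(Z<.024))[185:228,275:390]
print('strip',cv2.minAreaRect(P[b][:,:2].astype(np.float32)))
cv2.imwrite('pics/c1.png',cv2.resize(im[150:260,150:400],None,fx=3.2,fy=3.2,interpolation=cv2.INTER_CUBIC))
```

```text
1 1 [250. 150.] ztop 0.053 median top [0.6857 0.021  0.0526] 1 [50. 61. 70.]
2 2 [253.  150.5] ztop 0.054 median top [0.6846 0.0123 0.0526] 2 [37. 47. 60.]
3 1 [255. 150.] ztop 0.051 median top [0.687  0.0066 0.0507] 1 [29. 41. 57.]
4 1 [257. 150.] ztop 0.05 median top [0.6874 0.0008 0.0503] 1 [44. 53. 60.]
5 85 [327.3 171.1] ztop 0.102 median top [ 0.627  -0.2007  0.0956] 34 [ 32. 114. 125.]
6 64 [299.6 197.1] ztop 0.082 median top [ 0.5496 -0.1261  0.0772] 43 [ 32.  63. 108.]
7 70 [317.2 199.9] ztop 0.083 median top [ 0.546  -0.1762  0.0786] 34 [ 31.  60. 104.]
8 92 [335.8 201.1] ztop 0.113 median top [ 0.5396 -0.2248  0.1077] 42 [28. 56. 96.]
9 70 [352.6 205. ] ztop 0.082 median top [ 0.5343 -0.274   0.0777] 42 [ 28.  59. 103.]
10 98 [371.7 206.5] ztop 0.114 median top [ 0.5273 -0.3247  0.1084] 41 [25. 53. 91.]
11 60 [180.4 210.1] ztop 0.075 median top [0.495  0.2072 0.0689] 35 [ 64.  97. 134.]
12 80 [330.6 234.8] ztop 0.101 median top [ 0.4469 -0.2141  0.096 ] 40 [44. 93. 56.]
tray ((0.5028185248374939, 0.15292969346046448), (0.1694711297750473, 0.16862909495830536), 73.102783203125)
strip ((0.5417138934135437, -0.21776600182056427), (0.12093053013086319, 0.32077404856681824), 4.2779998779296875)
```

View pics/c1.png

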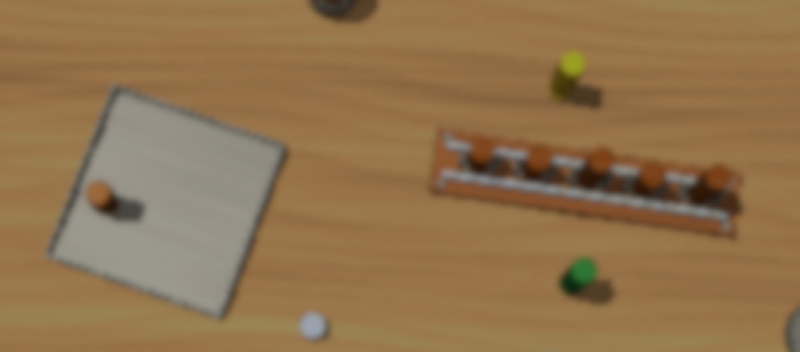

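The two tall vials, with tops at about 0.108 m, are at (0.540, -0.225) and (0.527, -0.325). The five tops fit a 50 mm pitch with the strip turned by -6.4°. The tray centre is (0.503, 0.153), and the tray measures 169 mm across as it should.

```bash
cat >> h.py <<'E'
from scipy.spatial.transform import Rotation as Ro
def go(x,y,z,jaw):
    s=sense();R=Ro.from_quat(s['tool_rot']).as_matrix()
    j=np.degrees(np.arctan2(R[1,1],R[0,1]))
    t=-((jaw-j+90)%180-90)
    print('t',round(s['t'],2),'tcp',s['tcp_pos'].round(4),'jaw',j.round(1),'gap',round(s['finger_gap'],3),'F',s['force'].round(1),'q6',s['q'][5].round(2),'tilt z',R[:,2].round(3))
    print('shift mm',(R.T@(np.array([x,y,z])-s['tcp_pos'])*1000).round(1),'turn',round(t,1))
E
python3 -c "
from h import *
go(.5394,-.225,.36,-6.4)"
```

```text
t 0.1 tcp [ 0.1484 -0.6068  0.4038] jaw -76.3 gap 0.997 F [ 0.1 -0.9 -0.4] q6 -0.18 tilt z [-0.     0.002 -1.   ]
shift mm [ 470.4 -277.9   44.5] turn -69.9
```

Emit:
servo_tool:
  rows:
    - [[30,-18,0],-5,0.6]
    - [[70,-41,0],-12,0.6]
    - [[110,-65,0],-19,0.6]
    - [[150,-89,0],-26,0.6]
    - [[190,-112,0],-33,0.6]
    - [[230,-136,0],-40,0.6]
    - [[265,-157,0],-46,0.6]
    - [[290,-171,0],-50,0.6]

```text
t: 0.9
tcp_pos: [0.3909, -0.3694, 0.4039]
tool_rot: [0.848, 0.53, 0.001, -0.002]
force: [-0.1, 0.2, 0.2]
finger_gap: 0.8
```

```bash
python3 -c "
from h import *
go(.5394,-.225,.36,-6.4)"
```

```text
t 0.9 tcp [ 0.3909 -0.3694  0.4039] jaw -26.0 gap 0.8 F [-0.1  0.2  0.2] q6 -0.51 tilt z [-0.001  0.004 -1.   ]
shift mm [194.7  70.4  44.3] turn -19.6
```

Emit:
servo_tool:
  rows:
    - [[35,12,5],-4,0.6]
    - [[75,27,15],-8,0.6]
    - [[115,42,25],-12,0.6]
    - [[150,54,35],-16,0.6]
    - [[178,64,42],-19,0.6]
    - [[194.7,70.4,44.3],-19.6,0.6]
    - [[194.7,70.4,44.3],-19.6,0.6]
    - [[194.7,70.4,44.3],-19.6,0.6]

```text
t: 1.7
tcp_pos: [0.5392, -0.2248, 0.3597]
tool_rot: [0.745, 0.667, 0.001, -0.002]
force: [0.2, -0.5, -0.0]
finger_gap: 0.802
```

Run:
```python
from h import *
go(.5394,-.225,.24,-6.4)
s=snap('side','s1')
# project vial axes, tips
M=np.linalg.inv(s['cam_to_world'])
def pj(p):
    c=M[:3,:3]@p+M[:3,3]; return np.array([foc(s)*c[0]/c[2]+s['cx'],foc(s)*c[1]/c[2]+s['cy']])
im=cv2.resize(s['image'][130:290,200:360],None,fx=3.7,fy=3.7,interpolation=cv2.INTER_CUBIC)
for x,y in((.5394,-.225),(.5276,-.3245)):
    a,b=[tuple(int(k) for k in (pj(np.array([x,y,z]))-[200,130])*3.7) for z in(.012,.107)]
    cv2.line(im,a,b,(255,255,0),1)
cv2.imwrite('pics/c2.png',im)
```

```text
t 1.7 tcp [ 0.5392 -0.2248  0.3597] jaw -6.3 gap 0.802 F [ 0.2 -0.5 -0. ] q6 -0.48 tilt z [-0.002  0.004 -1.   ]
shift mm [ -0.6   0.5 119.7] turn 0.1
```

View pics/c2.png

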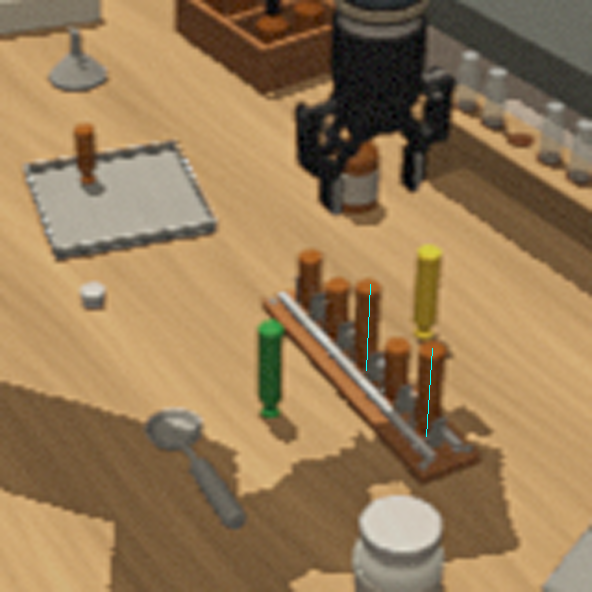

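The side view confirms it: the projected axes run through the two tall vials at (368, 330) and (430, 395) in the crop, within about 1 px. The fingers hang clear above them. Descending now.

Emit:
servo_tool:
  rows:
    - [[0,0.3,20],0,0.6]
    - [[0,0.3,45],0,0.6]
    - [[0,0.3,70],0,0.6]
    - [[0,0.3,95],0,0.6]
    - [[0,0.3,112],0,0.6]
    - [[0,0.3,119],0,0.6]
    - [[0,0.3,119],0,0.6]
    - [[0,0.3,119],0,0.6]

```text
t: 2.55
tcp_pos: [0.5391, -0.2257, 0.2417]
tool_rot: [0.746, 0.666, 0.001, -0.001]
force: [0.5, -0.5, -0.1]
finger_gap: 0.803
```

Emit:
servo_tool:
  rows:
    - [[0,0,0],0,0.2]
    - [[0,0,0],0,0.0]
    - [[0,0,0],0,-0.2]
    - [[0,0,0],0,-0.4]
    - [[0,0,0],0,-0.6]
    - [[0,0,0],0,-0.7]
    - [[0,0,0],0,-0.7]
    - [[0,0,0],0,-0.7]
  force: 45

```text
t: 3.35
tcp_pos: [0.5392, -0.2258, 0.2422]
tool_rot: [0.746, 0.666, 0.001, -0.001]
force: [-0.8, 1.1, 5.7]
finger_gap: 0.26
```

```bash
python3 -c "
from h import *
go(.5394,-.225,.26,-6.4)"
```

```text
t 3.35 tcp [ 0.5392 -0.2258  0.2422] jaw -6.4 gap 0.26 F [-0.8  1.1  5.7] q6 -0.48 tilt z [ 0.     0.002 -1.   ]
shift mm [  0.8   0.1 -17.8] turn -0.0
```

The gap of 22 mm fits the vial's 23 mm, and the side forces are small. Now pulling straight up slowly.

Emit:
servo_tool:
  rows:
    - [[0,0,0],0,-1]
    - [[0,0,-2],0,-1]
    - [[0,0,-4],0,-1]
    - [[0,0,-6],0,-1]
    - [[0,0,-8],0,-1]
    - [[0,0,-11],0,-1]
    - [[0,0,-15],0,-1]
    - [[0,0,-20],0,-1]

```text
t: 4.15
tcp_pos: [0.5393, -0.2259, 0.2629]
tool_rot: [0.746, 0.666, 0.001, -0.0]
force: [0.6, 0.1, -0.6]
finger_gap: 0.256
```

Emit:
servo_tool:
  rows:
    - [[0,0,-8],0,-1]
    - [[0,0,-22],0,-1]
    - [[0,0,-40],0,-1]
    - [[0,0,-60],0,-1]
    - [[0,0,-80],0,-1]
    - [[0,0,-95],0,-1]
    - [[0,0,-100],0,-1]
    - [[0,0,-100],0,-1]

```text
t: 4.95
tcp_pos: [0.5393, -0.2261, 0.3645]
tool_rot: [0.746, 0.666, 0.001, 0.001]
force: [-0.7, 0.7, -0.6]
finger_gap: 0.256
```

```bash
python3 -c "
from h import *
go(.5189,.0957,.36,-16.9)
s=snap('side','s2'); cv2.imwrite('pics/c3.png',cv2.resize(s['image'][100:260,200:360],None,fx=3.7,fy=3.7,interpolation=cv2.INTER_CUBIC))"
```

```text
t 4.95 tcp [ 0.5393 -0.2261  0.3645] jaw -6.4 gap 0.256 F [-0.7  0.7 -0.6] q6 -0.48 tilt z [ 0.003  0.    -1.   ]
shift mm [317.5 -56.3   4.5] turn 10.5
```

View pics/c3.png

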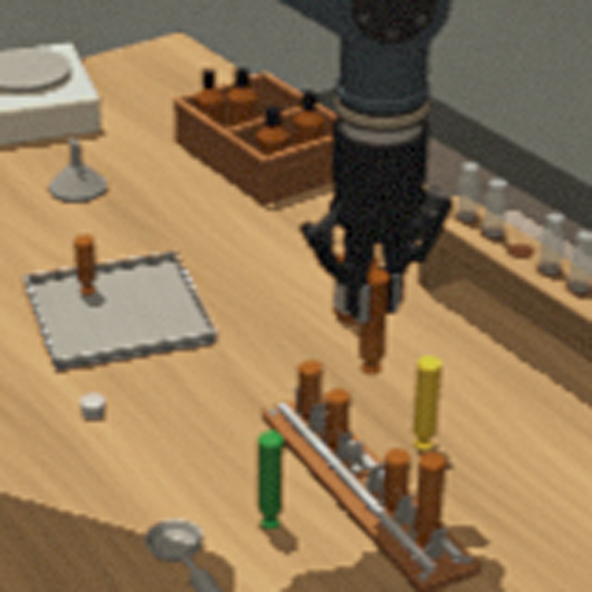

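The vial hangs upright in the gripper at (373, 320). The middle clip is empty and its neighbours stand as before. Carrying it to the tray now; the straight path stays clear of the oil bottle.

Emit:
servo_tool:
  rows:
    - [[20,-3,0],0,-1]
    - [[50,-9,0],1,-1]
    - [[85,-15,0],3,-1]
    - [[120,-21,0],4,-1]
    - [[155,-27,0],5,-1]
    - [[190,-34,0],6,-1]
    - [[220,-39,0],7,-1]
    - [[240,-43,0],8,-1]

```text
t: 5.8
tcp_pos: [0.5217, 0.0206, 0.3628]
tool_rot: [0.79, 0.613, 0.0, -0.002]
force: [-0.4, 0.9, -1.4]
finger_gap: 0.255
```

Emit:
servo_tool:
  rows:
    - [[15,-3,0],0.5,-1]
    - [[35,-6,0],1,-1]
    - [[55,-9,0],2,-1]
    - [[65,-11,0],2,-1]
    - [[70,-12,0],2,-1]
    - [[70,-12,0],2,-1]
    - [[70,-12,0],2,-1]

```text
t: 6.5
tcp_pos: [0.5273, 0.091, 0.3627]
tool_rot: [0.801, 0.599, -0.0, -0.002]
force: [0.3, 0.2, -0.1]
finger_gap: 0.255
```

Run:
```python
from h import *
go(.5189,.0957,.245,-16.9)
s=snap('side','s3');P=cloud(s);t=sense()['tcp_pos']
im=s['image'].astype(int);red=(im[...,2]>im[...,0]*2)
d=np.hypot(P[...,0]-t[0],P[...,1]-t[1])
m=(d<.02)&(P[...,2]>.05)&red
p=P[m];print('vial pts',len(p),'z',np.nanpercentile(p[:,2],[0,2,50,98,100]).round(4))
for lo in(.12,.14,.16,.18):
    k=p[(p[:,2]>lo)&(p[:,2]<lo+.02)]; print(lo,k.mean(0).round(4) if len(k) else None)
```

```text
t 6.5 tcp [0.5273 0.091  0.3627] jaw -16.4 gap 0.255 F [ 0.3  0.2 -0.1] q6 0.25 tilt z [-0.003  0.003 -1.   ]
shift mm [  1.9  -9.  117.8] turn 0.5
vial pts 152 z [0.1323 0.1361 0.1915 0.2585 0.3043]
0.12 [0.5233 0.0905 0.1361]
0.14 [0.5216 0.0868 0.151 ]
0.16 [0.5204 0.0866 0.1694]
0.18 [0.5213 0.085  0.1899]
```

There is no slip: the mouth should be at 0.1325 m and measures about 0.132. The touchdown TCP is therefore 0.233, about 130 mm down. Lowering most of the way.

Emit:
servo_tool:
  rows:
    - [[1,-4,15],0,-1]
    - [[2,-9,40],0.5,-1]
    - [[2,-9,65],0.5,-1]
    - [[2,-9,90],0.5,-1]
    - [[2,-9,108],0.5,-1]
    - [[2,-9,119],0.5,-1]
    - [[2,-9,124],0.5,-1]
    - [[2,-9,125],0.5,-1]

```text
t: 7.35
tcp_pos: [0.5192, 0.0952, 0.2377]
tool_rot: [0.803, 0.595, -0.0, -0.002]
force: [-0.1, -0.2, -0.3]
finger_gap: 0.256
```

Emit:
servo_tool:
  rows:
    - [[0,0,1],0,-1]
    - [[0,0,1.5],0,-1]
    - [[0,0,2],0,-1]
    - [[0,0,2.5],0,-1]
    - [[0,0,3],0,-1]
    - [[0,0,3],0,-1]

```text
t: 7.95
tcp_pos: [0.5191, 0.0953, 0.2348]
tool_rot: [0.803, 0.595, -0.0, -0.002]
force: [-0.0, -0.1, 0.4]
finger_gap: 0.258
```

```bash
python3 -c "
from h import *
go(.5189,.0957,.233,-16.9)"
```

```text
t 7.95 tcp [0.5191 0.0953 0.2348] jaw -16.9 gap 0.258 F [-0.  -0.1  0.4] q6 0.26 tilt z [-0.002  0.003 -1.   ]
shift mm [ 0.3 -0.3  1.8] turn -0.0
```

Emit:
servo_tool:
  rows:
    - [[0,0,0.7],0,-1]
    - [[0,0,1.2],0,-1]
    - [[0,0,1.6],0,-1]
    - [[0,0,2],0,-1]
    - [[0,0,2],0,-1]

```text
t: 8.45
tcp_pos: [0.5191, 0.0953, 0.2332]
tool_rot: [0.803, 0.595, -0.0, -0.002]
force: [-1.3, 0.6, 4.5]
finger_gap: 0.257
```

Contact shows 4.5 N upward at z = 0.2332, as predicted. Releasing gently.

Emit:
servo_tool:
  rows:
    - [[0,0,0],0,-0.48]
    - [[0,0,0],0,-0.4]
    - [[0,0,0],0,-0.3]
    - [[0,0,0],0,-0.2]
    - [[0,0,0],0,-0.1]
    - [[0,0,0],0,0]
    - [[0,0,0],0,0]

```text
t: 9.15
tcp_pos: [0.5191, 0.0953, 0.2332]
tool_rot: [0.803, 0.595, -0.0, -0.002]
force: [-0.0, 0.3, 0.3]
finger_gap: 0.5
```

Emit:
servo_tool:
  rows:
    - [[0,0,-8],0,0]
    - [[0,0,-20],0,0]
    - [[0,0,-40],0,0]
    - [[0,0,-65],0,0]
    - [[0,0,-90],0,0]
    - [[0,0,-110],0,0]
    - [[0,0,-125],0,0.4]
    - [[0,0,-125],0,0.6]

```text
t: 9.95
tcp_pos: [0.52, 0.095, 0.3613]
tool_rot: [0.803, 0.595, 0.002, 0.0]
force: [0.0, -0.7, -0.2]
finger_gap: 0.794
```

```bash
python3 -c "
from h import *
go(.5276,-.3247,.36,-6.4)
s=snap('side','s4'); cv2.imwrite('pics/c4.png',cv2.resize(s['image'][120:280,200:360],None,fx=3.7,fy=3.7,interpolation=cv2.INTER_CUBIC))"
```

```text
t 9.95 tcp [0.52   0.095  0.3613] jaw -16.9 gap 0.794 F [ 0.  -0.7 -0.2] q6 0.26 tilt z [ 0.004  0.002 -1.   ]
shift mm [-3.994e+02  1.293e+02  3.000e-01] turn -10.5
```

View pics/c4.png

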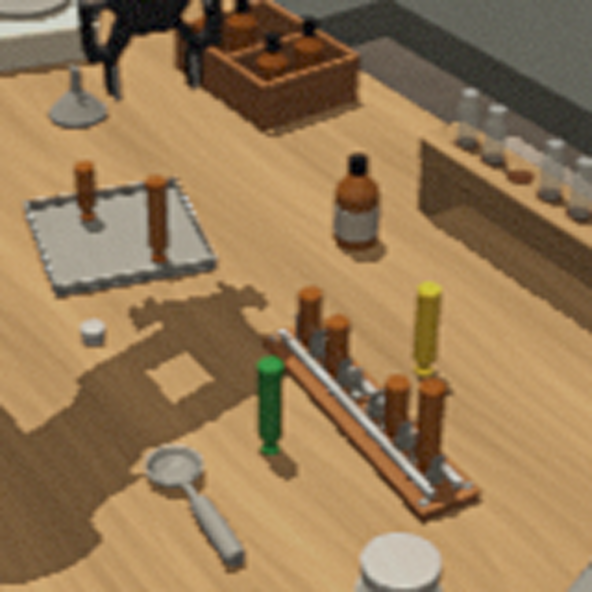

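The first tall vial stands upright on the tray at (157, 220) in the crop, and the second is in the end clip at (431, 425). Going for the second.

Emit:
servo_tool:
  rows:
    - [[-25,8,0],0,0.6]
    - [[-65,21,0],-2,0.6]
    - [[-110,36,0],-3,0.6]
    - [[-155,50,0],-4,0.6]
    - [[-200,65,0],-5,0.6]
    - [[-245,79,0],-7,0.6]
    - [[-280,91,0],-8,0.6]
    - [[-300,97,0],-8,0.6]

```text
t: 10.8
tcp_pos: [0.5248, -0.2235, 0.3582]
tool_rot: [0.761, 0.649, 0.001, -0.001]
force: [0.3, 0.5, 0.1]
finger_gap: 0.796
```

```bash
python3 -c "
from h import *
go(.5276,-.3247,.36,-6.4)"
```

```text
t 10.8 tcp [ 0.5248 -0.2235  0.3582] jaw -9.1 gap 0.796 F [0.3 0.5 0.1] q6 -0.44 tilt z [ 0.001  0.002 -1.   ]
shift mm [-99.5  18.7  -2. ] turn -2.7
```

Emit:
servo_tool:
  rows:
    - [[-25,5,0],0,0.6]
    - [[-55,10,0],-1,0.6]
    - [[-85,16,0],-2,0.6]
    - [[-97,18,0],-2.7,0.6]
    - [[-99.5,18.7,0],-2.7,0.6]
    - [[-99.5,18.7,0],-2.7,0.6]
    - [[-99.5,18.7,0],-2.7,0.6]

```text
t: 11.5
tcp_pos: [0.5275, -0.3231, 0.3576]
tool_rot: [0.745, 0.667, 0.001, -0.002]
force: [-0.2, -0.4, -0.4]
finger_gap: 0.799
```

```bash
python3 -c "
from h import *
go(.5276,-.3247,.242,-6.4)"
```

```text
t 11.5 tcp [ 0.5275 -0.3231  0.3576] jaw -6.3 gap 0.799 F [-0.2 -0.4 -0.4] q6 -0.62 tilt z [-0.     0.004 -1.   ]
shift mm [ -2.    0.4 115.6] turn 0.1
```

Emit:
servo_tool:
  rows:
    - [[-1,0.3,20],0,0.6]
    - [[-2,0.4,45],0,0.6]
    - [[-2,0.4,70],0,0.6]
    - [[-2,0.4,93],0,0.6]
    - [[-2,0.4,108],0,0.6]
    - [[-2,0.4,115.5],0,0.6]
    - [[-2,0.4,115.5],0,0.6]
    - [[-2,0.4,115.5],0,0.6]

```text
t: 12.3
tcp_pos: [0.528, -0.3247, 0.2429]
tool_rot: [0.745, 0.667, 0.001, -0.001]
force: [0.1, 0.3, 0.8]
finger_gap: 0.799
```

Emit:
servo_tool:
  rows:
    - [[0,0,0],0,0.2]
    - [[0,0,0],0,0.0]
    - [[0,0,0],0,-0.2]
    - [[0,0,0],0,-0.4]
    - [[0,0,0],0,-0.6]
    - [[0,0,0],0,-0.7]
    - [[0,0,0],0,-1]
    - [[0,0,0],0,-1]
  force: 45

```text
t: 13.1
tcp_pos: [0.5281, -0.3248, 0.2433]
tool_rot: [0.745, 0.667, 0.001, -0.001]
force: [-0.1, 0.2, 5.4]
finger_gap: 0.255
```

Gripped at TCP z = 0.2433, so the touchdown TCP will be about 0.2343. Pulling up.

Emit:
servo_tool:
  rows:
    - [[0,0,0],0,-1]
    - [[0,0,-2],0,-1]
    - [[0,0,-4],0,-1]
    - [[0,0,-6],0,-1]
    - [[0,0,-8],0,-1]
    - [[0,0,-11],0,-1]
    - [[0,0,-15],0,-1]
    - [[0,0,-20],0,-1]

```text
t: 13.9
tcp_pos: [0.5282, -0.3249, 0.2641]
tool_rot: [0.745, 0.667, 0.001, -0.0]
force: [0.3, -0.0, -0.3]
finger_gap: 0.253
```

Emit:
servo_tool:
  rows:
    - [[0,0,-8],0,-1]
    - [[0,0,-22],0,-1]
    - [[0,0,-40],0,-1]
    - [[0,0,-60],0,-1]
    - [[0,0,-80],0,-1]
    - [[0,0,-95],0,-1]
    - [[0,0,-105],0,-1]
    - [[0,0,-105],0,-1]

```text
t: 14.7
tcp_pos: [0.5283, -0.3253, 0.3715]
tool_rot: [0.745, 0.667, 0.002, 0.002]
force: [0.7, 0.5, -0.6]
finger_gap: 0.256
```

```bash
python3 -c "
from h import *
go(.4664,.1431,.37,-16.9)"
```

```text
t 14.7 tcp [ 0.5283 -0.3253  0.3715] jaw -6.3 gap 0.256 F [ 0.7  0.5 -0.6] q6 -0.62 tilt z [ 0.005 -0.001 -1.   ]
shift mm [ 458.9 -112.8    0.8] turn 10.6
```

Emit:
servo_tool:
  rows:
    - [[20,-5,0],0,-1]
    - [[55,-13,0],1,-1]
    - [[92,-23,0],2,-1]
    - [[130,-32,0],3,-1]
    - [[168,-41,0],4,-1]
    - [[205,-50,0],5,-1]
    - [[238,-58,0],6,-1]
    - [[260,-64,0],6,-1]

```text
t: 15.5
tcp_pos: [0.492, -0.0576, 0.3705]
tool_rot: [0.778, 0.628, 0.001, 0.001]
force: [0.6, 0.7, -0.4]
finger_gap: 0.253
```

```bash
python3 -c "
from h import *
go(.4664,.1431,.37,-16.9)"
```

```text
t 15.5 tcp [ 0.492  -0.0576  0.3705] jaw -12.2 gap 0.253 F [ 0.6  0.7 -0.4] q6 -0.13 tilt z [ 0.003  0.    -1.   ]
shift mm [190.8 -67.5   0.5] turn 4.7
```

Emit:
servo_tool:
  rows:
    - [[30,-10,0],1,-1]
    - [[65,-23,0],2,-1]
    - [[100,-35,0],3,-1]
    - [[135,-48,0],4,-1]
    - [[165,-58,0],4.7,-1]
    - [[183,-65,0],4.7,-1]
    - [[190.8,-67.5,0],4.7,-1]
    - [[190.8,-67.5,0],4.7,-1]

```text
t: 16.3
tcp_pos: [0.4661, 0.1438, 0.3702]
tool_rot: [0.803, 0.596, 0.001, 0.0]
force: [-0.5, -0.8, 0.3]
finger_gap: 0.252
```

Run:
```python
from h import *
go(.4664,.1431,.2343,-16.9)
s=snap('side','s5');P=cloud(s);t=sense()['tcp_pos']
im=s['image'].astype(int);red=(im[...,2]>im[...,0]*2)
d=np.hypot(P[...,0]-t[0],P[...,1]-t[1])
p=P[(d<.02)&(P[...,2]>.11)&red]
print('vial pts',len(p),'z low',np.nanpercentile(p[:,2],[0,2,5]).round(4),'expect',t[2]-.2313)
```

```text
t 16.3 tcp [0.4661 0.1438 0.3702] jaw -16.8 gap 0.252 F [-0.5 -0.8  0.3] q6 0.36 tilt z [ 0.002  0.    -1.   ]
shift mm [ -0.7   0.2 135.9] turn 0.1
vial pts 142 z low [0.1367 0.143  0.1452] expect 0.13891163840285625
```

Emit:
servo_tool:
  rows:
    - [[0,0,20],0,-1]
    - [[0,0,45],0,-1]
    - [[0,0,70],0,-1]
    - [[0,0,95],0,-1]
    - [[0,0,115],0,-1]
    - [[0,0,126],0,-1]
    - [[0,0,131],0,-1]
    - [[0,0,131],0,-1]

```text
t: 17.15
tcp_pos: [0.467, 0.1425, 0.239]
tool_rot: [0.803, 0.595, 0.001, 0.001]
force: [0.4, -0.0, -0.0]
finger_gap: 0.25
```

Emit:
servo_tool:
  rows:
    - [[0,0,1],0,-1]
    - [[0,0,1.5],0,-1]
    - [[0,0,2],0,-1]
    - [[0,0,2.5],0,-1]
    - [[0,0,3],0,-1]
    - [[0,0,3],0,-1]

```text
t: 17.75
tcp_pos: [0.467, 0.1425, 0.236]
tool_rot: [0.803, 0.595, 0.001, 0.001]
force: [-0.9, -0.2, 0.0]
finger_gap: 0.259
```

Emit:
servo_tool:
  rows:
    - [[0,0,0.7],0,-1]
    - [[0,0,1.2],0,-1]
    - [[0,0,1.7],0,-1]
    - [[0,0,2.1],0,-1]
    - [[0,0,2.1],0,-1]

```text
t: 18.25
tcp_pos: [0.467, 0.1426, 0.2343]
tool_rot: [0.803, 0.595, 0.001, 0.001]
force: [-0.4, 0.5, 4.8]
finger_gap: 0.256
```

Contact at 4.8 N, at the predicted height. Releasing and backing off.

Emit:
servo_tool:
  rows:
    - [[0,0,0],0,-0.48]
    - [[0,0,0],0,-0.4]
    - [[0,0,0],0,-0.3]
    - [[0,0,0],0,-0.2]
    - [[0,0,0],0,-0.1]
    - [[0,0,0],0,0]
    - [[0,0,0],0,0]

```text
t: 18.95
tcp_pos: [0.4669, 0.1426, 0.2343]
tool_rot: [0.803, 0.595, 0.001, 0.001]
force: [1.0, -0.2, -0.1]
finger_gap: 0.503
```

Emit:
servo_tool:
  rows:
    - [[0,0,-8],0,0]
    - [[0,0,-20],0,0]
    - [[0,0,-40],0,0]
    - [[0,0,-65],0,0]
    - [[0,0,-90],0,0]
    - [[0,0,-115],0,0]
    - [[0,0,-140],0,0]
    - [[0,0,-150],0,0]

```text
t: 19.75
tcp_pos: [0.4669, 0.1427, 0.3875]
tool_rot: [0.803, 0.596, 0.003, 0.002]
force: [0.8, -1.0, -1.2]
finger_gap: 0.501
```

Emit:
servo_tool:
  rows:
    - [[-30,0,-10],0,0]
    - [[-70,0,-10],0,0]
    - [[-110,0,-10],0,0]
    - [[-140,0,-10],0,0]
    - [[-160,0,-10],0,0]
    - [[-165,0,-10],0,0]
    - [[-165,0,-10],0,0]
    - [[-165,0,-10],0,0]

```text
t: 20.55
tcp_pos: [0.4189, -0.0147, 0.3971]
tool_rot: [0.803, 0.596, 0.003, 0.002]
force: [-0.1, 0.2, 0.8]
finger_gap: 0.501
```

Run:
```python
from h import *
a=snap('side','s6');b=snap('top','t6');P=cloud(b);Z=P[...,2]
m=np.zeros(Z.shape,np.uint8);m[155:250,150:400]=((Z>.05)&(Z<.13))[155:250,150:400]
n,l,st,c=cv2.connectedComponentsWithStats(m)
for i in range(1,n):
    p=P[l==i];zt=np.nanmax(p[:,2]);t=p[p[:,2]>zt-.008]
    if st[i][4]>15: print(c[i].round(1),zt.round(3),np.median(t,0).round(4))
cv2.imwrite('pics/c6.png',np.vstack([cv2.resize(a['image'][110:280,190:390],(706,600))[:400],cv2.resize(b['image'][150:260,150:400],(706,200))]))
```

```text
[327.2 171. ] 0.103 [ 0.6232 -0.2003  0.0972]
[299.6 197. ] 0.083 [ 0.548  -0.1261  0.0777]
[317.3 199.7] 0.083 [ 0.5437 -0.1763  0.078 ]
[219.6 202.6] 0.102 [0.5188 0.0947 0.0979]
[352.7 205. ] 0.084 [ 0.5314 -0.2764  0.0785]
[180.4 210.2] 0.075 [0.4956 0.204  0.0693]
[202.5 220.6] 0.102 [0.4666 0.142  0.0981]
[330.6 234.8] 0.099 [ 0.4447 -0.2139  0.0947]
```

View pics/c6.png

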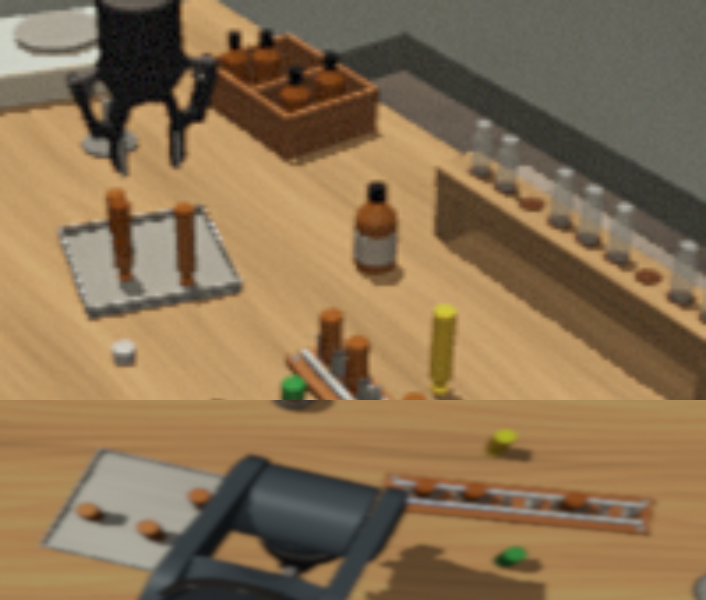

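Both tall vials stand upright on the tray at (0.519, 0.095) and (0.467, 0.142), tops at 0.098 m as expected. The three short vials in the clips, the one on the tray and the look-alikes are where they were. The gripper is clear.

```bash
python3 -c "
from station import sign_off
print(sign_off())"
```

```text
the job is handed in; nothing more can be done
None
```

Both tall vials are now on the oven tray, neck-down and upright, and the job is handed in at about 20.6 s of the 69 s allowed. I pulled them straight up out of the clips one at a time. Each was lowered until it touched the tray floor (4.5 N and 4.8 N), then released and backed away from.

- **Tall vials:** the last camera check put their tops at 0.098 m, as expected for standing on the tray, at (0.519, 0.095) and (0.467, 0.142).
- **Everything else:** the three short vials in their clips, the short one on the tray and the yellow and green look-alikes stayed within about 4 mm of their first readings. I put that down to measurement noise. I did not measure the jar, spoon, funnel, label roll, cap or oil bottle again; the cap and oil bottle looked unmoved in the pictures.
- **Checks:** none failed. The one small disagreement was the second vial's mouth height while it hung in the gripper. The camera read 0.137–0.143 m against 0.139 m expected, and the touch height agreed with the expected figure.

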